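# Unclamp the finished clave and rack it

### The arm

A 7-joint arm with a two-finger parallel gripper is mounted at the origin on the work surface. World frame = base frame: x ahead of the robot, y to its left, z up, the work surface at z = 0. Lengths are in m, angles in rad, forces in N, time in s.
With the tool pointing down it reaches from about 0.4 to 0.85 m from the base axis. Payload 4.4 kg.
Tool frame: the origin (TCP) lies midway between the tips of the shut fingers; the grasp point (between the pads) lies 19 mm behind it; z points along the fingers, y is the line along which they close (so a half turn about z gives the same grasp; the last joint's range is limited). The gripper opens to 94 mm and grips with 3 to 60 N. Pads are 16 mm wide; open, the fingers measure 119 mm over their backs; the gripper's body (75 mm by 177 mm) begins 78 mm behind the grasp point.
Start: joints at [-1.318, 0.628, 0.038, 1.517, -0.027, 0.996, -0.02], TCP at [0.204, 0.617, 0.205] pointing down, gripper open.
Joint ranges: [-3.06, 3.06], [-0.37, 2.12], [-1.25, 1.32], [0.18, 2.47], [-1.1, 4.24], [0.23, 1.98], [-2.94, 2.94]. Speed limits (rad/s): [2.57, 2.57, 3.14, 3.14, 3.14, 3.14, 3.14].

### API

Orientations are given as a 3x3 rotation matrix whose columns are the frame's x, y, z axes.
In Python, from rig import movep, move_straight, move_joints, grip, wait, inverse_kinematics, get_state, camera, camera_info, MotionError, finish_job gives the robot as it stands. Calls block until the motion is done:
- movep(position, orientation): joint-space move of the TCP to a pose.
- move_straight(position, rotation=None, vel=0.15, force_limit=None): straight line of the TCP; rotation=None keeps the orientation; vel is the mean speed in m/s. With force_limit (N) it stops when the force on the tool has changed by that much, and returns True; else False.
- move_joints(angles): joint-space move.
- grip(opening, effort=None): opening from 0.0 (shut) to 1.0 (fully open); effort is the grip in N (None keeps the last); returns when the fingers have stopped.
- wait(seconds).
- inverse_kinematics(position, orientation): joint angles nearest the present ones, or None.
- get_state(): the state.
- camera(name): name is "scene" or "side" or "wrist"; returns (picture, depth): 420x560x3 uint8, red, green, blue; 420x560 float32, m along the optical axis (not along the pixel's ray), 0 where there is no reading.
- camera_info(name): a dict with "K" (3x3 intrinsics, pixels), "cam_to_world" (4x4, takes a point from camera to world coordinates); the wrist camera has in their place "T_tool_cam" (4x4, takes a point from camera to tool coordinates, whose origin is the TCP and whose axes are the flange's). Camera axes: x right, y down, z forward; pixel columns grow to the right and rows downward; lengths in m; the calibration is good to about 2 mm. A picture is of the moment at which its call begins: read the wrist's pose just before it. camera_info takes no time and is no camera call.
A pose or a line that the arm cannot do raises MotionError and nothing moves.
- finish_job(): hands the job in; it is judged then, once.
The state is a dict: "time": time; "joint_pos": joint angles; "qvel": joint speeds; "joint_efforts": joint torques, N m; "tcp_pos": TCP position; "eef_rot": TCP orientation; "force": force on the tool from outside, world axes, zero at the start; "torque": the same for the moment, N m; "gripper_width": opening from 0.0 (shut) to 1.0 (fully open); "finger_force": force on a finger pad.
Only numpy, scipy, OpenCV 4.12 (cv2) and the standard library are available. Lean on these libraries where they do the work, as an engineer would, in place of code of your own. Each camera call takes 0.05 s, during which the arm holds its last target. There are 200 camera calls.

### The job

A finished clave is still clamped in the sanding fixture. Bear down on the clamp's red handle to take the load off its hooked safety catch, squeeze the yellow catch lever flat against the handle and, keeping it squeezed, swing the handle all the way over to its open position, then let go so that the catch springs out and locks it open. Take the clave out and lay it, without dropping it, in the middle of the empty pair of saddles on the rack beside its twin, leaving the twin and everything else on the table where they are.

Things in the scene. Friction and masses are not known exactly. Their poses are not given: they have to be found in the camera images.
- fixture: Plywood base 250 x 230 x 18 mm, fixed to the table; origin: plate centre, underside. x along the clave, y across, z up. Two dark V saddles at x +75 and -85 (30 mm wide) hold the clave at y -62, axis 50 mm up. Steel clamp in the plane x = +75, 36 mm wide: frame y -18 to 88, 95 mm high, with a notched quadrant of 90 mm radius round the handle pivot above it. End stop at x 109-117, 68 mm high.
- handle_grip (a point): Where to grip the lever, 160 mm out from its pivot, midway between the outer faces with the catch out. z points out along the lever to the free end, 48 mm on; x is the pivot axis; squeeze along y. Red grip 22 wide, 92 long: faces at y +18 and +2 mm. Yellow catch lever on the -y side, hinged 52 mm below, flares: outer face y -18 here, -27 at the end, -8 squeezed. Across: 36 mm (45 at the end), 26 squeezed.
- handle_hinge (a point): Centre of the handle's pivot (on the fixture at x 75, y 58, 102 mm up). Its x axis is the pivot axis, level, along the fixture's x; its z points out along the lever. At the start the lever leans 42 degrees from upright towards the fixture's +y.
- handle (a joint): Handle angle, rad: about 0.01 at the start (clamped); grows, right-handed about the hinge's x, as it swings up and over to 1.12 (open, leaning 22 degrees to fixture -y, free end 300 mm above the table; stop 1.137). The hooked catch locks it until the handle is borne down (about 4 N) beyond -0.06 towards its stop at -0.09 and the catch squeezed. Swinging takes up to 10 N; the clamp foot rises clear of the clave.
- catch (a joint): Catch lever, rad: 0 sprung out, 0.2 squeezed flat. 6 N at the grip starts it, 10 N holds it flat. While hooked (handle not borne down) it gives no more than about 0.06, however hard it is squeezed. It lifts a brass latch: clear of the hook above 0.15; released in mid-swing the latch rides on the rim (0.075); with the handle at 1.10 to 1.137 it drops in the open notch, reads 0 and locks.
- clave_center (a point): Centre of the clave to be moved: brown hardwood round bar, 28 mm diameter, 200 mm long, 0.08 to 0.17 kg, lying along this point's x axis. In the fixture the space under and beside it between the saddles (fixture x -70 to +60; 40 mm or more to either side) is free for fingers; with the clamp open it lifts straight up.
- rack: Light wood board 205 x 185 x 12 mm with two pairs of green V saddles, fixed to the table, left or right of the fixture; origin: centre of the board's underside. Claves lie along its x axis, axis 46 mm up, at y +45 (empty) and y -45 (the twin). The saddles stand at x +65 and -65, 22 mm wide, tops 46 mm up.
- rack_free (a point): Where the centre of the clave belongs: centre of the empty pair of saddles on the rack, 46 mm above the table. x runs along the saddles, as a clave in them lies.
- twin_center (a point): Centre of the other finished clave (same size, loose), already in the rack. Leave it.
- tray: Grey open tray 200 x 180 x 35 mm, fixed, on the other side of the fixture from the rack; origin at its underside. Holds the tape and the coupling.
- tape: Roll of yellow tape, 96 mm across, 24 mm high, loose in the tray. Leave it.
- coupling: Brass air coupling 72 mm long, 24 mm thick, loose in the tray. Leave it.
- glue: Yellow glue bottle, 60 mm across, 170 mm tall, standing loose behind the fixture. Leave it.
- wax: Copper-coloured wax tin, 80 mm across, 45 mm high, loose behind the fixture. Leave it.
- block: Cork sanding block 70 x 110 x 35 mm, loose behind the fixture. Leave it.
Mind the look-alikes: they are no part of the job. What is shaped like the part that bears clave_center but green or pink is not meant.

How it is judged:
On the way, in this order (a step that is already met when the one before it is completed fails the run):
1. the safety catch is released: squeezed in past its hook (value of joint catch above 0.16 rad), for 0.1 s.
2. the handle stands fully open and its catch has sprung out into the open notch (value of joint handle above 1.05 rad and value of joint catch below 0.06 rad), for 0.2 s.
At the end, for the whole second after the job is handed in: The clamp handle is locked open (handle joint above 1.05 rad, catch joint below 0.06 rad) and the clave lies at rest in the rack's empty saddles: its centre within 20 mm lengthwise and 22 mm overall of the free place, within 6 mm of its height, its length along the saddles within 0.10 rad (all of step 2 and x of clave_center in the frame of rack_free between -0.02 and 0.02 m and horizontal distance between clave_center and rack_free below 0.022 m and z of clave_center in the frame of rack_free between -0.006 and 0.006 m and angle between the x axis of clave_center and the x axis of rack, either way round below 0.1 rad and linear speed of clave below 0.02 m/s); the robot touches nothing.
It fails at once if the clave is dropped (moves faster than 0.6 m/s with no finger touching it) (linear speed of clave above 0.6 m/s and contact force between the fingers and clave below 0.05 N).
It fails at once if the twin is shifted more than 15 mm (distance of twin_center from where it was at the start of the episode above 0.015 m).
It fails at once if another loose thing on the table (tape, coupling, glue, wax, sanding block) is shifted more than 30 mm (distance of any of tape, coupling, glue, wax, block from where it was at the start of the episode above 0.03 m).
It fails at once if the handle is forced open past its catch (it is between clamped and open with the catch fully out) (value of joint handle between 0.12 and 0.9 rad and value of joint catch below 0.04 rad).
It also fails if it takes over 54 s, if anything falls off the work surface, if the arm or the gripper's body presses on something with over 40 N, if the wrist force passes 120 N, or if a joint passes its speed limit or range.

## Working session

There is one attempt and no reset: what is moved stays moved. The work goes in short steps, each a Python script; the robot and the scene stay as the last script left them, time stands still between calls to the robot, and variables do not carry over. Pictures are saved under pics/ and viewed, at most 10 in all, crops included, and the job is handed in when it is done.

```bash
ls; mkdir -p pics
python3 - <<'E'
from rig import *
import cv2,numpy as np
for n in("scene","side"):
    p,d=camera(n);np.savez(f"{n}.npz",p=p,d=d,**{k:np.array(v) for k,v in camera_info(n).items() if k in("K","cam_to_world")})
    cv2.imwrite(f"pics/{n}0.png",p[:,:,::-1]);i=camera_info(n);print(n,np.round(i["cam_to_world"],3).tolist(),np.round(i["K"],1).tolist())
s=get_state();print(s["time"],s["force"],s["eef_rot"],s["gripper_width"])
E
```

```text
pics
scene [[-0.12, 0.776, -0.619, 1.234], [0.993, 0.091, -0.078, 0.077], [-0.004, -0.624, -0.782, 1.06], [0.0, 0.0, 0.0, 1.0]] [[454.1, 0.0, 280.9], [0.0, 454.1, 204.8], [0.0, 0.0, 1.0]]
side [[0.972, -0.169, 0.164, 0.369], [-0.236, -0.678, 0.696, -0.62], [-0.006, -0.715, -0.699, 0.779], [0.0, 0.0, 0.0, 1.0]] [[381.9, 0.0, 289.5], [0.0, 381.9, 205.8], [0.0, 0.0, 1.0]]
0.1 [ 0.15354724 -0.6589929   0.53070757] [[-9.49619025e-01  3.13406204e-01 -5.08190208e-04]
 [ 3.13406616e-01  9.49617711e-01 -1.58017595e-03]
 [-1.26505237e-05 -1.65983532e-03 -9.99998622e-01]] 0.9999861507469687
```

View pics/scene0.png

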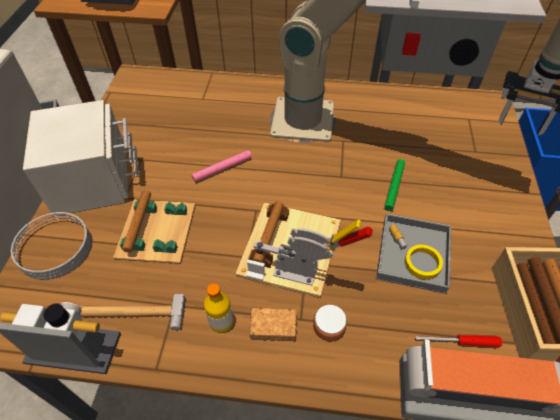

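View pics/side0.png

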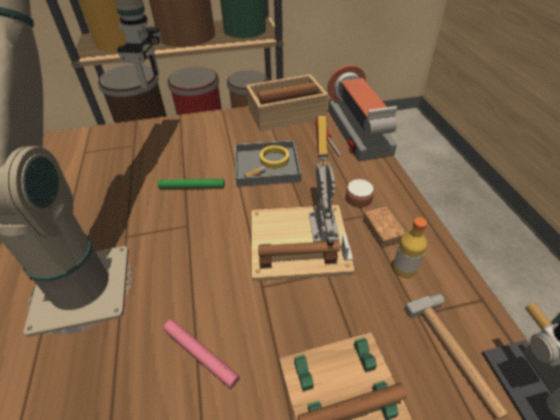

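The scene view shows the fixture around (290,247): clave on its left at (270,222), clamp and red/yellow handle at (350,235), end stop at (256,270). The rack is around (155,230), with the twin on its left and the empty saddles on its right at (172,208)/(163,247). The tray is at (415,250). The side view agrees. Next I measure plate poses from depth.

```bash
cat > meas.py <<'E'
import numpy as np,cv2
def cloud(n):
    z=np.load(n+".npz");d=z["d"];K=z["K"];T=z["cam_to_world"]
    v,u=np.mgrid[:420,:560];c=np.stack([(u-K[0,2])/K[0,0]*d,(v-K[1,2])/K[1,1]*d,d],-1)
    w=c@T[:3,:3].T+T[:3,3];w[d==0]=np.nan
    return z["p"],w,cv2.cvtColor(z["p"],cv2.COLOR_RGB2HSV)
def rect(m,w,lab):
    m=cv2.morphologyEx(m.astype(np.uint8),cv2.MORPH_OPEN,np.ones((2,2)))
    n,l,s,_=cv2.connectedComponentsWithStats(m);k=1+np.argmax(s[1:,4]);q=w[l==k]
    xy=q[:,:2].astype(np.float32)*1000;r=cv2.minAreaRect(xy)
    print(lab,len(q),"z",np.round(np.median(q[:,2])*1000,1),"rect",np.round(r[0],1),np.round(r[1],1),round(r[2],2));return r,q
E
python3 - <<'E'
from meas import *
for n,bf,br in(("scene",(225,350,195,300),(105,205,185,270)),("side",(240,360,195,285),(270,420,325,420))):
    p,w,h=cloud(n);z=w[...,2]
    def box(b):
        m=np.zeros(z.shape,bool);m[b[2]:b[3],b[0]:b[1]]=1;return m
    print(n,"table z",np.nanmedian(z[300:330,180:200]) if n=="side" else np.nanmedian(z[170:190,260:320]))
    r,q=rect(box(bf)&(z>.011)&(z<.026),w,"fixture")
    r2,q2=rect(box(br)&(z>.006)&(z<.019),w,"rack")
    # claves: brown, high
    for b,l,(lo,hi) in((bf,"clave",(.048,.068)),(br,"twin",(.044,.064))):
        m=box(b)&(h[...,0]<14)&(h[...,1]>120)&(z>lo)&(z<hi)
        n_,lb,s,_=cv2.connectedComponentsWithStats(m.astype(np.uint8));k=1+np.argmax(s[1:,4]);q=w[lb==k]
        c=q.mean(0);e=np.linalg.svd(q[:,:2]-c[:2],full_matrices=0)[2][0];t=(q[:,:2]-c[:2])@e
        print(l,len(q),np.round(c*1000,1),"ang",np.degrees(np.arctan2(e[1],e[0])),"len",np.ptp(t),"mid",np.round((c[:2]+e*(t.max()+t.min())/2)*1000,1),"ztop",np.percentile(q[:,2],97))
    # handle: red & yellow above table
    bh=(320,385,210,260) if n=="scene" else (305,340,110,190)
    for l,m in(("red",(h[...,0]<6)|(h[...,0]>172)),("yel",(h[...,0]>18)&(h[...,0]<34))):
        m=m&(h[...,1]>170)&box(bh)&(z>.12);q=w[m]
        if len(q): print(l,len(q),np.round(q.min(0)*1000),np.round(q.max(0)*1000),np.round(q.mean(0)*1000,1))
    # green saddles
    m=box(br)&(h[...,0]>50)&(h[...,0]<95)&(h[...,1]>60)&(z>.03)
    n_,lb,s,_=cv2.connectedComponentsWithStats(m.astype(np.uint8))
    for k in range(1,n_):
        if s[k,4]>15:print("sad",s[k,4],np.round(np.nanmean(w[lb==k],0)*1000,1))
E
```

```text
scene table z -5.958012681184233e-05
fixture 1906 z nan rect [553.5  18.7] [224.4 248.4] 78.11
rack 2403 z nan rect [ 530.2 -371. ] [207.  183.1] 3.35
clave 21 [453.7 -45.9  58.1] ang -12.277648886805304 len 0.03820836444799613 mid [455.8 -46.4] ztop 0.06490330895928266
twin 20 [ 580.4 -404.7   53.3] ang -1.3338037448669187 len 0.04088578557102017 mid [ 576.4 -404.7] ztop 0.05967460138003774
red 283 [636. 133. 189.] [658. 199. 262.] [647.9 168.7 233.3]
yel 218 [627. 111. 166.] [652. 170. 280.] [641.  145.2 240.4]
sad 50 [ 469.3 -397.6   37.9]
sad 56 [ 469.1 -343.5   37.4]
sad 55 [ 467.8 -310.7   37.5]
sad 59 [ 599.1 -392.4   38.4]
sad 66 [ 598.3 -338.9   37.7]
sad 65 [ 596.4 -305.1   38.1]
side table z 0.0014431144517120797
fixture 4196 z nan rect [548.   13.4] [226.9 255.3] 80.52
rack 4778 z nan rect [ 530.5 -342. ] [212.  120.9] 3.82
clave 703 [523.3 -52.2  60. ] ang 170.62623148979787 len 0.1938833700032762 mid [525.6 -52.6] ztop 0.06644910403103219
twin 1517 [ 537.8 -417.1   58.2] ang -179.03996170941642 len 0.19931041062502786 mid [ 528.8 -417.3] ztop 0.06251207591490969
sad 128 [ 589.2 -309.4   38.3]
sad 139 [ 590.3 -342.3   38.9]
sad 135 [ 460.5 -314.9   38.8]
sad 144 [ 461.5 -347.2   39.1]
sad 57 [ 592.6 -390.8   41.6]
sad 58 [ 463.8 -396.    42.1]
sad 129 [ 594.5 -435.1   39.5]
```

```bash
cat > geo.py <<'E'
import numpy as np,cv2
from rig import *
from scipy.spatial.transform import Rotation as Ro
def down(yaw): # tool z down, tool y along world dir yaw+90
    return np.column_stack([[np.cos(yaw),np.sin(yaw),0],[np.sin(yaw),-np.cos(yaw),0],[0,0,-1]])
def snap(n,tag):
    s=get_state();p,d=camera(n);i=camera_info(n)
    T=np.eye(4);T[:3,:3]=s["eef_rot"];T[:3,3]=s["tcp_pos"]
    M=T@np.array(i["T_tool_cam"]) if n=="wrist" else np.array(i["cam_to_world"])
    np.savez(tag+".npz",p=p,d=d,K=i["K"],cam_to_world=M);cv2.imwrite(f"pics/{tag}.png",p[:,:,::-1]);return M
E
python3 - <<'E'
from geo import *
print(np.round(camera_info("wrist")["T_tool_cam"],3).tolist(),camera_info("wrist")["K"])
for yaw in(0,np.pi):
  for p in((.5,.03,.5),(.5,.03,.45),(.48,-.33,.4)):
    q=inverse_kinematics(p,down(yaw-.18));print(yaw,p,None if q is None else np.round(q,2))
E
```

```text
[[-0.001, -0.957, -0.289, 0.086], [1.0, -0.001, 0.0, -0.0], [-0.0, -0.289, 0.957, -0.179], [0.0, 0.0, 0.0, 1.0]] [[302.07090106   0.         277.50639659]
 [  0.         302.07090106 210.24643387]
 [  0.           0.           1.        ]]
0 (0.5, 0.03, 0.5) [-0.85  0.34  1.11  1.39 -0.3   1.59 -1.52]
0 (0.5, 0.03, 0.45) [-0.87  0.36  1.13  1.52 -0.33  1.47 -1.49]
0 (0.48, -0.33, 0.4) [-0.11  0.65  1.3   1.42 -0.62  1.53 -0.6 ]
3.141592653589793 (0.5, 0.03, 0.5) [-0.52  0.23  0.56  1.39 -0.12  1.55  1.41]
3.141592653589793 (0.5, 0.03, 0.45) [-0.48  0.24  0.48  1.51 -0.11  1.42  1.4 ]
3.141592653589793 (0.48, -0.33, 0.4) [-0.11  0.64  1.29  1.42 -0.62  1.53  2.54]
```

Run:
```python
from geo import *
R=down(np.pi-.18)
movep((.47,-.33,.27),down(np.pi+.04));snap("wrist","wr");print(get_state()["time"])
movep((.46,-.0,.33),R);snap("wrist","wf");print(get_state()["time"],get_state()["tcp_pos"])
a=np.vstack([cv2.imread("pics/wf.png"),cv2.imread("pics/wr.png")]);cv2.imwrite("pics/both.png",cv2.resize(a,(400,600),interpolation=cv2.INTER_AREA))
```

```text
3.5833
4.9 [ 0.46020961 -0.0011931   0.33006497]
```

View pics/wf.png

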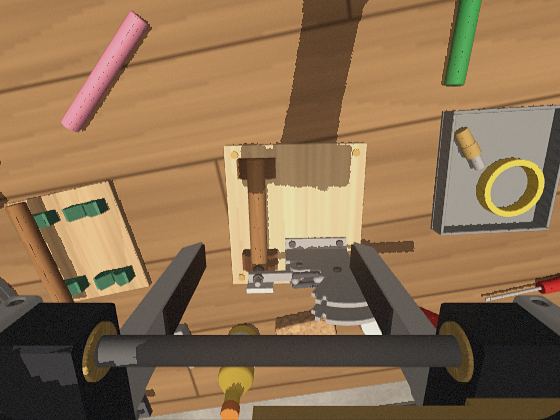

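View pics/wr.png

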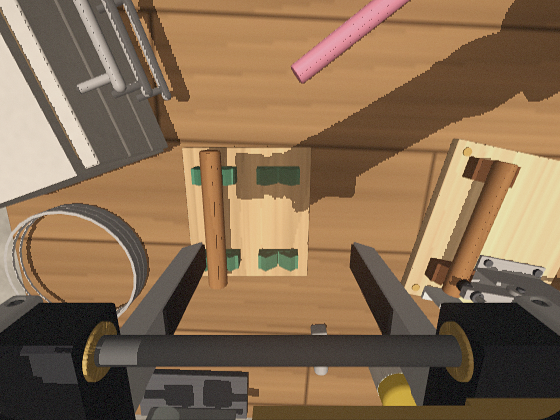

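wf: fixture plate spans cols 224–366, rows 143–285, with the clave at col 258, rows 158–265. wr: rack spans cols 183–310, rows 148–276, empty saddles at (278,175)/(278,260), twin at col 213.

Run:
```python
from meas import *
def edges(n,box,zlo,zhi,ang0,lab,dim):
    p,w,h=cloud(n);z=w[...,2];m=np.zeros(z.shape,bool);m[box[2]:box[3],box[0]:box[1]]=1
    m&=(z>zlo)&(z<zhi);q=w[m]
    # edge profile: bin along one axis, take extremes, fit robust line (Theil)
    from scipy.stats import theilslopes
    c0=np.median(q[:,:2],0);a=np.radians(ang0);R=np.array([[np.cos(a),-np.sin(a)],[np.sin(a),np.cos(a)]])
    l=(q[:,:2]-c0)@R
    out={}
    for nm,i,j,s in(("x-",1,0,-1),("x+",1,0,1),("y-",0,1,-1),("y+",0,1,1)):
        b=np.arange(l[:,i].min()+.012,l[:,i].max()-.012,.004);X=[];Y=[]
        for t in b:
            k=(abs(l[:,i]-t)<.002)
            if k.sum()>3:X.append(t);Y.append(s*np.max(s*l[k,j]))
        X=np.array(X);Y=np.array(Y);k=s*Y>np.median(s*Y)-.006
        sl,ic,_,_=theilslopes(Y[k],X[k]);print(lab,nm,"n",k.sum(),len(k),"slope deg",round(np.degrees(np.arctan(sl)),2),"ic mm",round(ic*1000,1));out[nm]=ic
    for i,(A,B) in enumerate((("x-","x+"),("y-","y+"))):print("  size",round(1000*(out[B]-out[A]),1),"want",dim[i])
    c=np.array([(out["x-"]+out["x+"])/2,(out["y-"]+out["y+"])/2]);print("  centre",np.round(1000*(c0+R@c),1), "from x-,y-:",np.round(1000*(c0+R@(np.array([out["x-"],out["y-"]])+np.array(dim)/2000)),1))
edges("wf",(205,385,125,300),.012,.024,-10.5,"fix",(250,230))
edges("scene",(225,350,195,300),.012,.024,-10.5,"fixS",(250,230))
edges("wr",(175,325,135,300),.007,.017,3,"rack",(205,185))
edges("scene",(105,205,185,270),.007,.017,3,"rackS",(205,185))
for n,b,zt in(("wf",(235,285,140,275),.064),("wr",(190,235,140,300),.060),("side",(240,360,195,285),.064)):
    p,w,h=cloud(n);z=w[...,2];m=np.zeros(z.shape,bool);m[b[2]:b[3],b[0]:b[1]]=1
    m&=(h[...,0]<16)&(h[...,1]>100)&(z>zt-.012)&(z<zt+.006);q=w[m]
    mt=q[q[:,2]>np.percentile(q[:,2],50)]
    c=mt.mean(0);e=np.linalg.svd(mt[:,:2]-c[:2],full_matrices=0)[2][0];t=(q[:,:2]-c[:2])@e
    print(n,len(q),"top",np.round(1000*np.percentile(q[:,2],95),1),"ang",np.degrees(np.arctan2(e[1],e[0])),"len",np.ptp(t),np.percentile(t,[.5,99.5]),"mid",1000*(c[:2]+e*(t.min()+t.max())/2))
```

```text
fix x- n 53 53 slope deg -1.21 ic mm -88.8
fix x+ n 46 53 slope deg -2.27 ic mm 91.5
fix y- n 58 58 slope deg 1.17 ic mm -125.6
fix y+ n 41 58 slope deg 1.19 ic mm 102.5
  size 180.3 want 250
  size 228.0 want 230
  centre [507.1  20. ] from x-,y-: [541.5  14.6]
fixS x- n 39 52 slope deg -1.4 ic mm -115.5
fixS x+ n 52 52 slope deg -1.13 ic mm 133.5
fixS y- n 58 59 slope deg 0.87 ic mm -112.0
fixS y+ n 42 59 slope deg 1.62 ic mm 114.3
  size 249.1 want 250
  size 226.3 want 230
  centre [546.3  12.6] from x-,y-: [547.1  14.3]
rack x- n 41 41 slope deg 0.66 ic mm -89.5
rack x+ n 33 41 slope deg 0.62 ic mm 112.6
rack y- n 35 46 slope deg -0.62 ic mm -105.3
rack y+ n 46 46 slope deg -0.65 ic mm 78.0
  size 202.1 want 205
  size 183.3 want 185
  centre [ 527.  -371.1] from x-,y-: [ 528.4 -370.1]
rackS x- n 35 49 slope deg 0.55 ic mm -110.1
rackS x+ n 44 49 slope deg 0.74 ic mm 93.7
rackS y- n 49 49 slope deg 0.46 ic mm -101.6
rackS y+ n 48 49 slope deg -0.57 ic mm 81.0
  size 203.8 want 205
  size 182.6 want 185
  centre [ 531.9 -372.1] from x-,y-: [ 532.4 -370.9]
wf 1803 top 63.8 ang -9.284336751071955 len 0.1835217193641222 [-0.08201453  0.09732963] mid [517.11061222 -44.32492343]
wr 2617 top 59.7 ang 2.3349035112050642 len 0.20005622838094617 [-0.09191898  0.10532465] mid [ 527.30990929 -415.90817127]
side 717 top 66.3 ang 170.16676549317748 len 0.19758800544925761 [-0.10028598  0.09380952] mid [526.11698057 -47.28568166]
```

```bash
cat >> geo.py <<'E'
TH=np.radians(-9.3);F0=np.array([.544,.0145,0])
RF=Ro.from_euler("z",TH).as_matrix()
F=lambda *p:F0+RF@np.array(p)
H=F(.075,.058,.102)
def grip_pose(a,yo=0.,r=.141):   # handle angle a -> TCP pose; yo offset along grip y
    t=np.radians(42)-(a-0.0);lz=RF@[0,np.sin(t),np.cos(t)];fx=RF[:,0];gy=np.cross(lz,fx)
    return H+r*lz+yo*gy,np.column_stack([-fx,gy,-lz])
E
python3 - <<'E'
from geo import *
from meas import *
p,w,h=cloud("scene");z=w[...,2];b=np.zeros(z.shape,bool);b[210:260,320:385]=1
P,R=grip_pose(.01,0,.16);G=np.column_stack([RF[:,0],R[:,1],-R[:,2]])
for l,m in(("red",(h[...,0]<6)|(h[...,0]>172)),("yel",(h[...,0]>18)&(h[...,0]<34))):
    q=(w[m&(h[...,1]>170)&b&(z>.12)]-P)@G*1000;print(l,len(q),np.round(np.percentile(q,[2,25,50,75,98],0)).tolist())
q=None
for a,yo,r in((.01,0,.25),(.01,0,.141),(-.09,.005,.141),(.3,.005,.141),(.6,.005,.141),(.9,.005,.141),(1.13,.005,.141),(1.13,.005,.25)):
    q=inverse_kinematics(*grip_pose(a,yo,r));print(a,None if q is None else np.round(q,2))
E
```

```text
red 283 [[-9.0, -9.0, -36.0], [-1.0, -7.0, -10.0], [4.0, -5.0, 14.0], [7.0, -1.0, 36.0], [9.0, 6.0, 48.0]]
yel 218 [[-12.0, -36.0, -47.0], [-5.0, -32.0, -22.0], [1.0, -28.0, 2.0], [5.0, -23.0, 25.0], [7.0, -10.0, 44.0]]
0.01 [-0.88  1.08  0.86  0.82 -0.08  1.78  1.16]
0.01 [-0.91  1.09  0.9   1.13 -0.11  1.49  1.2 ]
-0.09 [-0.91  1.17  0.88  1.05 -0.06  1.56  1.14]
0.3 [-0.85  0.91  0.92  1.32 -0.28  1.31  1.38]
0.6 [-0.71  0.75  0.89  1.48 -0.46  1.19  1.63]
0.9 [-0.46  0.66  0.78  1.6  -0.68  1.15  1.93]
1.13 [-0.21  0.65  0.64  1.65 -0.83  1.19  2.17]
1.13 [-0.18  0.57  0.72  1.5  -0.75  1.41  2.1 ]
```

Run:
```python
from geo import *
from meas import *
P,R=grip_pose(.01,0,.16);G=np.column_stack([RF[:,0],R[:,1],-R[:,2]])
for n,bx in(("scene",(320,385,210,260)),("side",(305,345,105,190))):
    p,w,h=cloud(n);z=w[...,2];b=np.zeros(z.shape,bool);b[bx[2]:bx[3],bx[0]:bx[1]]=1
    for l,m in(("red",(h[...,0]<6)|(h[...,0]>172)),("yel",(h[...,0]>14)&(h[...,0]<34))):
        q=(w[m&(h[...,1]>150)&b&(z>.12)]-P)@G*1000
        for zb in range(-40,50,16):
            k=abs(q[:,2]-zb)<8
            if k.sum()>5:print(n,l,zb,k.sum(),"x",np.round(np.percentile(q[k,0],[5,50,95])),"y",np.round(np.percentile(q[k,1],[5,50,95]),1))
```

```text
scene red -40 14 x [4. 6. 8.] y [-8.8 -2.   4.6]
scene red -24 42 x [-1.  5.  7.] y [-8.7 -4.8  5.4]
scene red -8 42 x [-4.  5.  8.] y [-9.  -5.1  3.3]
scene red 8 50 x [-6.  5.  8.] y [-8.6 -6.   3. ]
scene red 24 51 x [-7.  4.  8.] y [-8.5 -6.1  2.8]
scene red 40 82 x [-9.  2.  8.] y [-7.8 -3.5  4.7]
scene yel -40 32 x [-11.   0.   6.] y [-22.2 -20.  -12.6]
scene yel -24 38 x [-10.   1.   7.] y [-24.9 -22.7  -8.1]
scene yel -8 42 x [-13.  -1.   6.] y [-28.4 -25.8  -7.3]
scene yel 8 37 x [-11.   1.   6.] y [-31.1 -28.7 -23.6]
scene yel 24 36 x [-11.   2.   7.] y [-34.4 -31.6 -27.8]
scene yel 40 42 x [-12.  -1.   6.] y [-36.4 -34.2 -30.6]
side yel -40 42 x [-15.  -7.   3.] y [-21.3 -18.6 -15.8]
side yel -24 56 x [-15.  -7.   3.] y [-24.7 -21.2  -7.1]
side yel -8 59 x [-15.  -7.   3.] y [-27.8 -24.3  -5.4]
side yel 8 55 x [-16.  -7.   1.] y [-31.  -28.2 -23.8]
side yel 24 49 x [-16.  -8.   1.] y [-34.2 -31.2 -27.7]
side yel 40 40 x [-15.  -7.   2.] y [-35.3 -33.1 -30.2]
```

The lever sits about 9.5 mm to the −y side of the hinge line. That matches the grip origin lying midway between the outer faces, so I include the offset and go for the handle.

```bash
sed -i 's/F0=np.array(\[.544/F0=np.array([.542/; s/+yo\*gy,/+(yo-.0095)*gy,/' geo.py
cat >> geo.py <<'E'
def st(l=""):
    s=get_state();d=np.array(s["tcp_pos"])-H;P,R=grip_pose(0)
    v=RF.T@d;print(l,"t%.1f"%s["time"],"w %.1f"%(94*s["gripper_width"]),"F(fix)",np.round(RF.T@np.array(s["force"]),1),"ff",np.round(s["finger_force"],1),"tcp-H",np.round(v*1000,1));return s
E
python3 - <<'E'
from geo import *
st()
movep(*grip_pose(.01,0,.33));st("far")
grip(.75)
P,R=grip_pose(.01,0.001,.141);print(move_straight(P,R,vel=.15,force_limit=8));st("at")
grip(0.0,effort=18);st("closed")
for a in(-.03,-.06,-.08):
    P,R=grip_pose(a,.0015+(.0035 if a<-.05 else 0));hit=move_straight(P,R,vel=.04,force_limit=25);wait(.2);s=st(a)
    if 94*s["gripper_width"]<28:break
E
```

```text
t4.9 w 94.1 F(fix) [-0.  -0.8 -0.2] ff 0.0 tcp-H [-153.2  -86.7  228.1]Traceback (most recent call last):
  File "<stdin>", line 3, in <module>
rig.MotionError: the arm cannot take that pose within its joint ranges
```

Run:
```python
from geo import *
q0=np.array(get_state()["joint_pos"])
for r in(.26,.28,.30):print(r,inverse_kinematics(*grip_pose(.01,0,r)) is not None)
P,R=grip_pose(.01,0,.25);_,R3=grip_pose(.5)
for up in(.03,.05,.08):
    print(up,inverse_kinematics(P+[0,0,up],R) is not None,inverse_kinematics(P+[-.03,0,up],R3) is not None)
```

```text
0.26 True
0.28 True
0.3 True
0.03 True True
0.05 True True
0.08 True True
```

Run:
```python
from geo import *
P,R=grip_pose(.01,0,.25)
_,R3=grip_pose(.5);movep(P+[-.03,0,.08],R3);st("via")
movep(*grip_pose(.01,0,.28));st("far")
grip(.75)
P,R=grip_pose(.01,0.001,.141);print(move_straight(P,R,vel=.15,force_limit=8));st("at")
grip(0.0,effort=18);st("closed")
for a in(-.03,-.06,-.08):
    P,R=grip_pose(a,.0015+(.0035 if a<-.05 else 0));hit=move_straight(P,R,vel=.04,force_limit=25);wait(.2);s=st(a)
    if 94*s["gripper_width"]<28:break
```

```text
via t6.0 w 93.8 F(fix) [-0.5 -1.9  0.7] ff 0.0 tcp-H [-29.1 150.9 274.1]
far t6.5 w 93.8 F(fix) [-0.3  0.3  0.6] ff 0.0 tcp-H [2.000e-01 1.773e+02 2.146e+02]
False
at t8.1 w 70.8 F(fix) [-0.6  0.2  0.3] ff 0.0 tcp-H [  0.5  87.8 111.9]
closed t8.7 w 42.0 F(fix) [0.4 2.1 1.4] ff 18.0 tcp-H [  0.2  87.3 111.5]
-0.03 t9.2 w 25.6 F(fix) [ 3.2  4.7 -4. ] ff 18.0 tcp-H [  0.2  93.1 106.4]
```

Width went from 42 to 25.6 mm, so the catch is squeezed flat. Swinging the handle now, checking the width along the way.

Run:
```python
from geo import *
wait(.15)
for a in(.03,.12,.25,.4,.55,.7,.85,1.0,1.09):
    P,R=grip_pose(a,.005);hit=move_straight(P,R,vel=.09,force_limit=35)
    s=st(a)
    if hit or not 24<94*s["gripper_width"]<28.5:print("STOP",hit);break
```

```text
0.03 t9.6 w 25.7 F(fix) [2.2 3.  1.6] ff 18.0 tcp-H [  0.2  87.  111.6]
0.12 t9.9 w 25.8 F(fix) [1.3 2.6 4.1] ff 18.0 tcp-H [  0.2  77.  118.7]
0.25 t10.2 w 25.5 F(fix) [2.5 1.7 6.6] ff 18.0 tcp-H [  0.4  61.4 127.4]
0.4 t10.6 w 26.0 F(fix) [ 0.7 -0.5  9.4] ff 18.0 tcp-H [  0.6  41.9 134.9]
0.55 t11.0 w 25.9 F(fix) [ 0.8 -2.1  9.7] ff 18.0 tcp-H [  0.7  21.4 139.4]
0.7 t11.4 w 25.6 F(fix) [ 0.5 -4.3 10.5] ff 18.0 tcp-H [  0.7   0.3 140.8]
0.85 t11.8 w 26.0 F(fix) [ 0.1 -4.9 11. ] ff 18.0 tcp-H [  0.7 -20.7 138.9]
1.0 t12.2 w 25.6 F(fix) [-0.6 -6.1 11.9] ff 18.0 tcp-H [  0.6 -41.3 133.9]
1.09 t12.5 w 25.6 F(fix) [ 0.5 -6.1  8.9] ff 18.0 tcp-H [  0.4 -53.2 129.4]
```

Run:
```python
from geo import *
for a in(1.12,1.14,1.16):
    P,R=grip_pose(a,.005);hit=move_straight(P,R,vel=.03,force_limit=14);wait(.1);st((a,hit))
    if hit:break
snap("scene","s1");
```

```text
(1.12, False) t12.8 w 25.9 F(fix) [-0.7 -7.8 10. ] ff 18.0 tcp-H [  0.5 -56.7 127.8]
(1.14, False) t13.2 w 25.9 F(fix) [-0.6 -6.6  9.2] ff 18.0 tcp-H [  0.5 -59.2 126.6]
(1.16, False) t13.6 w 27.2 F(fix) [-1.3 -2.4 13.7] ff 18.1 tcp-H [  0.5 -58.7 126.5]
```

At 1.16 the TCP stopped advancing, so the handle is on its stop. Ease back slightly and release.

Run:
```python
from geo import *
P,R=grip_pose(1.14,.005);move_straight(P,R,vel=.03);st("ease")
grip(.42);wait(.3);st("open")
grip(.8);wait(.2);st("rel")
s=get_state();P=np.array(s["tcp_pos"]);R=np.array(s["eef_rot"]);move_straight(P-R[:,2]*.11,vel=.2);st("back")
snap("scene","s2");snap("side","d2")
a=cv2.imread("pics/s2.png")[160:300,180:380];b=cv2.imread("pics/d2.png")[100:300,220:400]
cv2.imwrite("pics/c2.png",np.hstack([cv2.resize(a,(400,280)),cv2.resize(b,(252,280))]))
```

```text
ease t13.8 w 25.7 F(fix) [ 0.2 -6.8  7.3] ff 18.0 tcp-H [  0.5 -58.8 126.3]
open t14.6 w 39.3 F(fix) [ 0.2  2.  -5.6] ff 3.8 tcp-H [ -1.3 -59.  127. ]
rel t15.5 w 75.2 F(fix) [ 0.5 -0.7 -0.5] ff 0.0 tcp-H [ -0.  -59.9 127.7]
back t16.2 w 75.1 F(fix) [-0.3  0.4 -0.1] ff 0.0 tcp-H [  -0.6 -102.7  227.8]
```

View pics/c2.png

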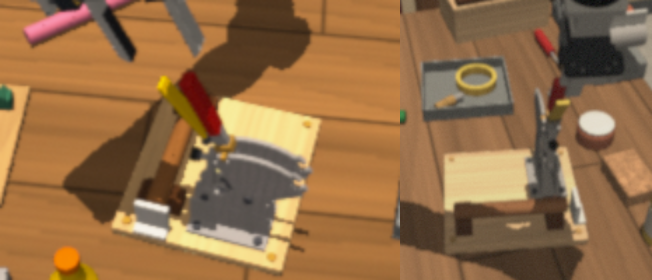

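The crop shows the handle leaning over to −y with the yellow lever splayed away from the red. I check the angles numerically.

Run:
```python
from geo import *
from meas import *
P,R=grip_pose(1.12,0,.16);G=np.column_stack([RF[:,0],R[:,1],-R[:,2]])
for n in("s2","d2"):
    p,w,h=cloud(n);q=(w-P)@G*1000;b=(abs(q[...,0])<30)&(abs(q[...,1])<60)&(abs(q[...,2])<50)
    for l,m in(("red",(h[...,0]<6)|(h[...,0]>172)),("yel",(h[...,0]>14)&(h[...,0]<34))):
        k0=m&(h[...,1]>150)&b
        for zb in(-24,-8,8,24,40):
            v=q[k0&(abs(q[...,2]-zb)<8)]
            if len(v)>5:print(n,l,zb,len(v),"x",np.round(np.percentile(v[:,0],[5,95])),"y",np.round(np.percentile(v[:,1],[5,50,95]),1))
for yaw in(np.pi+TH,):
  for p in(F(-.022,-.062,.16),F(-.022,-.062,.031)):
    q=inverse_kinematics(p,down(yaw));print(None if q is None else np.round(q,2))
```

```text
s2 red -24 41 x [-7. 11.] y [ 5.8 13.7 15.8]
s2 red -8 51 x [-8.  9.] y [ 5.3 13.1 15.3]
s2 red 8 47 x [-8. 10.] y [ 4.7 13.2 15.5]
s2 red 24 47 x [-9.  9.] y [ 5.9 12.9 15.3]
s2 red 40 60 x [-8. 10.] y [ 2.5 11.8 14.3]
s2 yel -24 36 x [-2.  9.] y [-14.6 -10.6   0.7]
s2 yel -8 44 x [-8.  9.] y [-18.2 -14.2  -1.8]
s2 yel 8 47 x [-8.  8.] y [-22.4 -17.5 -14.1]
s2 yel 24 51 x [-9.  9.] y [-24.  -20.1  -8.2]
s2 yel 40 48 x [-8.  9.] y [-29.3 -24.7 -21.3]
d2 red -8 10 x [-14. -10.] y [0.6 2.  4.4]
d2 red 8 24 x [-14.   1.] y [0.2 1.4 2.7]
d2 red 24 29 x [-14.   1.] y [0.  1.3 2.1]
d2 red 40 24 x [-14.  -2.] y [0.1 1.4 7.2]
d2 yel -24 12 x [-11.   2.] y [-15.5 -14.3 -12.7]
d2 yel -8 16 x [-13.   3.] y [-18.7 -17.6   3.3]
d2 yel 8 15 x [-14.  -1.] y [-21.8 -20.2   0.7]
d2 yel 24 13 x [-14.   0.] y [-26.  -24.8 -21.8]
d2 yel 40 37 x [-13.   4.] y [-28.7 -26.6 -23.8]
[-0.4   0.58  0.66  1.96 -0.5   0.77  1.95]
[-0.28  0.77  0.48  2.05 -0.74  0.5   2.16]
```

The handle is at about 1.13 and the catch is fully out (45 mm across at the end), so it is locked open. Now I re-measure the clave with the wrist camera.

Run:
```python
from geo import *
from meas import *
P=np.array(get_state()["tcp_pos"]);move_straight(P+RF@[-.12,0,.02],vel=.25)
movep(F(-.1,-.062,.28),down(np.pi+TH));grip(.62);snap("wrist","wc");st()
p,w,h=cloud("wc");l=(w-F0)@RF*1000;z=l[...,2]
m=(abs(l[...,1]+62)<22)&(abs(l[...,0])<135)&(h[...,0]<16)&(h[...,1]>100)&(z>52)&(z<68)
n,lb,s,_=cv2.connectedComponentsWithStats(m.astype(np.uint8))
for k in range(1,n):
    if s[k,4]>40:
        q=l[lb==k];t=q[q[:,2]>61];print(s[k],np.round(q.min(0),1),np.round(q.max(0),1),"top y",np.median(t[:,1]),np.polyfit(t[:,0],t[:,1],1),np.percentile(q[:,2],95))
```

```text
t18.0 w 58.3 F(fix) [ 0.2 -0.5  0.3] ff 0.0 tcp-H [-174.9 -120.3  178.1]
[ 268  180   20  130 2354] [-106.8  -75.6   52. ] [ 92.6 -48.8  65.2] top y -61.78302396548488 [-1.91626766e-03 -6.20581147e+01] 63.68971053705721
```

Run:
```python
from geo import *
Y=np.pi+TH;YR=np.radians(2.37);rx=np.array([np.cos(YR),np.sin(YR),0]);T=np.array([.5265,-.3255,0])-.015*rx
for z in(.2,.029):assert inverse_kinematics([T[0],T[1],z],down(np.pi+YR)) is not None
movep(F(-.022,-.062,.14),down(Y))
print(move_straight(F(-.022,-.062,.033),down(Y),vel=.12,force_limit=12));st("at")
grip(0,effort=30);s=st("grip")
if not 26<94*s["gripper_width"]<30:raise SystemExit("bad grip")
move_straight(F(-.022,-.062,.22),vel=.12);st("lift")
movep([T[0],T[1],.2],down(np.pi+YR));st("over")
move_straight([T[0],T[1],.06],vel=.12);st("low");snap("wrist","wp")
print(move_straight([T[0],T[1],.030],vel=.03,force_limit=5));st("down")
```

```text
False
at t19.8 w 58.4 F(fix) [-0.2  0.6  0.6] ff 0.0 tcp-H [ -96.4 -120.   -68.3]
grip t20.3 w 27.3 F(fix) [ 0.4 -1.3  3. ] ff 30.0 tcp-H [ -96.9 -120.2  -68.9]
lift t22.1 w 27.3 F(fix) [ 0.2  0.4 -1.4] ff 30.0 tcp-H [ -97.4 -120.   117.4]
over t23.1 w 27.6 F(fix) [-0.6 -0.  -1.9] ff 30.0 tcp-H [ -49.6 -397.    97.7]
low t24.5 w 27.2 F(fix) [-0.8  0.7 -2.4] ff 30.0 tcp-H [ -49.5 -399.4  -41.2]
False
down t25.7 w 27.2 F(fix) [-0.5 -0.5 -2.3] ff 30.0 tcp-H [ -50.  -399.3  -71.8]
```

View pics/wp.png

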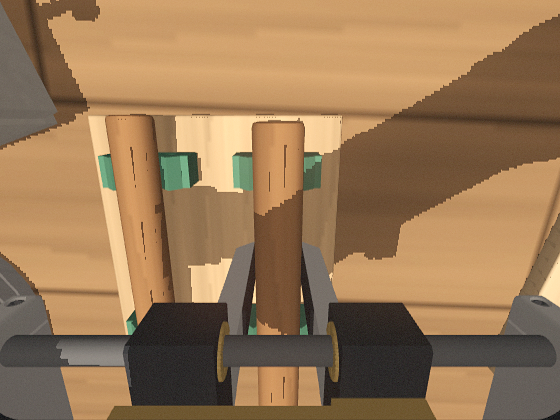

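The wrist view shows the clave held over the empty saddles, centred at col 278 and parallel to the board. I lower to contact, then release.

Run:
```python
from geo import *
P=np.array(get_state()["tcp_pos"])
print(move_straight([P[0],P[1],.026],vel=.015,force_limit=3));st("contact");print(get_state()["tcp_pos"])
grip(.36);wait(.2);grip(.6);st("open")
P=np.array(get_state()["tcp_pos"]);move_straight([P[0],P[1],.22],vel=.15)
movep([P[0]-.05,P[1]+.0,.30],np.array(get_state()["eef_rot"]));wait(.3);st("up")
snap("wrist","we");snap("scene","se");snap("side","de")
from meas import *
a=np.radians(2.37);RR=Ro.from_euler("z",a).as_matrix();C=np.array([.528,-.3705,0])
for n in("we","se","de"):
    p,w,h=cloud(n);l=(w-C)@RR*1000;z=l[...,2]
    for y0 in(45,-45):
        m=(abs(l[...,1]-y0)<20)&(abs(l[...,0])<140)&(h[...,0]<16)&(h[...,1]>100)&(z>48)&(z<66);q=l[m]
        if len(q)>30:
            t=q[q[:,2]>np.percentile(q[:,2],60)];print(n,y0,len(q),"x",np.round(np.percentile(q[:,0],[.5,99.5]),1),"y",np.round(np.median(t[:,1]),1),"slope",np.round(np.polyfit(t[:,0],t[:,1],1)[0],3),"top",np.round(np.percentile(q[:,2],95),1))
a=cv2.imread("pics/se.png")[160:340,90:380];cv2.imwrite("pics/se_c.png",cv2.resize(a,None,fx=2,fy=2))
```

```text
True
contact t25.9 w 27.5 F(fix) [ 1.  -1.1  2. ] ff 30.0 tcp-H [ -49.5 -400.2  -72.8]
[ 0.51182333 -0.32726991  0.02919997]
open t27.0 w 56.7 F(fix) [ 0.4  0.1 -1.3] ff 0.0 tcp-H [ -50.5 -399.8  -73.4]
up t29.2 w 56.2 F(fix) [-0.1  0.5 -0. ] ff 0.0 tcp-H [ -99.9 -407.3  196.7]
we 45 2253 x [-98.6  98.2] y 44.2 slope -0.003 top 59.6
we -45 1655 x [-102.5   35.6] y -45.4 slope -0.005 top 59.6
se 45 570 x [-94.9 104.3] y 44.1 slope -0.002 top 62.5
se -45 576 x [-97.2 100.9] y -46.2 slope -0.001 top 62.2
de 45 1445 x [-97.  100.7] y 45.3 slope 0.0 top 62.0
de -45 1628 x [-98.8  97.8] y -44.4 slope -0.007 top 62.0
```

View pics/se_c.png

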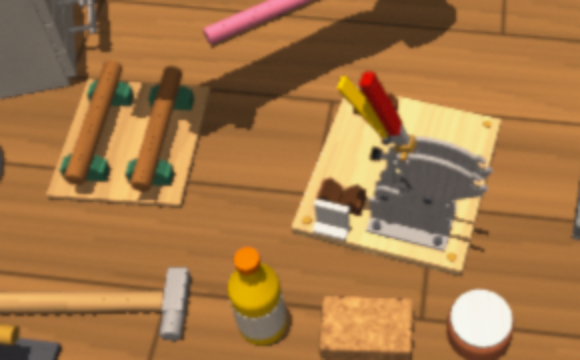

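The crop shows both claves seated in the rack, the moved one within a few millimetres of centre and level with its twin. The fixture is empty, the handle is locked open, and the robot is clear.

```bash
python3 -c "
from rig import *
print(finish_job())"
```

```text
the job is handed in; nothing more can be done
None
```

The job is handed in: by the camera checks the clamp handle is locked open and the clave lies within about 4 mm of centre in the rack's empty saddles, with the twin in its saddles; the hand-in returned no verdict.

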